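# Park the bench meter in its bay

### The arm

A 7-joint arm with a two-finger parallel gripper is mounted at the origin on a cart in front of the work surface, level with it; the furniture and walls round the work are solid. World frame = base frame: x ahead of the robot, y to its left, z up, the work surface at z = 0. Lengths are in m, angles in rad, forces in N, time in s.
With the tool pointing down it reaches from about 0.4 to 0.85 m from the base axis. Payload 10.4 kg.
Tool frame: the origin (TCP) lies between the finger pads; the fingertips stand 19 mm ahead of it and the grasp point (between the pads) is the TCP; x points along the fingers, y is the direction in which the jaws open and shut, and the axes are right-handed (so a half turn about x gives the same grasp; the last joint's range is limited). The gripper opens to 87 mm and grips with 3 to 60 N. Pads are 19 mm wide; open, the fingers measure 117 mm over their backs; the gripper's body (75 mm by 190 mm) begins 51 mm behind the grasp point.
Start: joints at [1.105, 0.332, -0.065, 1.46, 0.022, 1.35, -0.088], TCP at [0.268, -0.565, 0.242] pointing down, gripper open.
Joint ranges: [-2.6, 2.6], [-0.5, 2.12], [-1.47, 1.34], [0.16, 2.42], [-1.27, 4.41], [0.06, 2.06], [-2.6, 2.6]. Speed limits (rad/s): [2.22, 2.22, 2.79, 2.79, 3.14, 3.14, 3.14].

### API

Orientations are given as a unit quaternion [x, y, z, w].
In Python, from bench import r gives the robot as it stands.
- The arm moves only by the tool drive_tool, never from a script. Its argument "motion" is a list of rows, each a list of 4 numbers: the shift along the tool's x, y, z in cm, then the turn about the tool's x in units of 5 degrees (1.0 is 5 degrees). In form: [[tx, ty, tz, twist], ...]. A call has 1 to 20 rows; each row is the pose to reach, as a shift and turn from the pose commanded when the call began, along the tool's axes at that moment; what a row does not reach only later rows make up. A row lasts 1/12 s, in which the tool goes at most 41.7 mm and 7.16 degrees, less where a joint would pass 70% of its speed; a pose out of reach is approached as far as the arm can. A call with a gripper value outside its range is refused whole. "grip" is the closure in counts, from 0 (fully open) to 255 (shut), set as the call begins (left out, the last holds). The fingers move at their own pace and stop on an object; "force" is the grip in N (left out, the last holds). Time passes only in rows, so rows that repeat a pose let the fingers close. It gives the time, the measured TCP pose, the force and the opening at its end, in the units of the state.
- r.read_state(): the state, without advancing time (a new reading comes with each control period).
- r.camera(name): name is "scene" or "top" or "wrist"; returns the picture (420x560x3 uint8, red, green, blue); there is no depth.
- r.calibration(name): a dict with "fx", "fy", "cx", "cy" (pixels), "xyz" and "orientation" of the camera in the world. Camera axes: x right, y up, looking along -z (the intrinsics and any distortion apply to the point x, -y, -z); pixel columns grow to the right and rows downward; lengths in m; the calibration is good to about 2 mm. The wrist camera is an equidistant fisheye: a pixel r from the principal point sees the ray r / f radians off the axis. A picture is of the moment at which its call begins: read the wrist's pose just before it. calibration takes no time and is no camera call; for the wrist camera it gives the pose at the moment of the call.
- r.close_job(): hands the job in, once; it reports no verdict.
The state is a dict: "time": time; "joint_positions": joint angles; "joint_vel": joint speeds; "joint_torque": joint torques, N m; "ee_pos": TCP position; "eef_rot": TCP orientation; "ft_force": force on the tool from outside, world axes, zero at the start; "torque": the same for the moment, N m; "width": finger opening in m.
Only numpy, scipy, OpenCV 4.12 (cv2) and the standard library are available. Lean on these libraries where they do the work, as an engineer would, in place of code of your own. Each camera call takes 0.05 s, during which the arm holds its last target.

### The job

Put the hand multimeter away in its parking bay: keeping it flat on the bench and only pushing it with the fingers (no pinching, no lifting), line it up with the narrow gap between the two round posts and gently push it lengthwise through, until all of it is behind the posts, close to or touching the end stop. Leave the cups, tape roll and hand tools where they are, and take the hand away at the end.

Things in the scene. Friction and masses are not known exactly. Their poses are not given: they have to be found in the camera images.
- meter: Hand multimeter lying flat on its back, 150 mm long (its x), 76 mm wide (its y); upright flat sides 30 mm tall, dial on top to 40 mm; 0.17 to 0.34 kg, slides freely. Origin at the middle of its underside. It starts a few cm short of the gap, out of line and at an angle; either end may go in first.
- bay: Parking bay fixed to the bench. Origin on the bench midway between its two round posts; +x leads into the bay (ahead and to the robot's left), y from post to post. Posts 16 mm thick, 38 mm tall, centres at y = +-49 mm: gap 82 mm. Foot plates 4 mm thick at |y| 51 to 85, |x| to 17 mm. Side rails 10 mm tall, inner faces at y = +-53 mm.
- bay_stop (a point): Middle of the bay's end stop: centre of its rubber face, 172 mm behind the post line on the bay's x axis, 12 mm above the bench. The stop is 24 mm tall, rigid. The bay's floor is the bare bench. Same axes as the bay.
- nut_cup: Bystander, loose: small black cup of nuts, 54 mm across, 26 mm tall, beside the bay on the side away from the robot. Origin at the middle of its underside.
- tape_roll: Bystander, loose: roll of amber tape lying flat, 62 mm across, 19 mm tall, beside the bay on the robot's side. Origin at the middle of its underside.
- screw_cup: Bystander, loose: small white cup of screws, 58 mm across, 26 mm tall, outside the far post of the bay. Origin at the middle of its underside.
- tweezers: Bystander, loose: fine tweezers, 118 mm long, 10 mm tall, lying near the front edge. Origin at the middle of its underside.
- driver: Bystander, loose: black screwdriver, 163 mm long, 17 mm thick, lying near the front edge on the right. Origin at the middle of its underside.
There are look-alikes about, which are no part of the job. What is shaped like the meter but orange is not meant.

How it is judged:
By the outcome, as a careful person would: the job done as asked, in the order asked, and still so for the second after the job is handed in, with the robot touching nothing.
It also fails if it takes over 72 s, if anything falls off the work surface, if the arm or the gripper's body presses on something with over 40 N, if the wrist force passes 120 N, or if a joint passes its speed limit or range.

## Working session

There is one attempt and no reset: what is moved stays moved. The work goes in short steps, Python scripts to look and compute and a tool call to move; the robot and the scene stay as the last step left them, time stands still between calls to the robot, and variables do not carry over. Pictures are saved under pics/ and viewed, and the job is handed in when it is done.

Besides the shell and the picture viewer there is one more tool, called after "Request:" in YAML: its name, and indented under it one key for each argument. drive_tool: Moves the arm, as the interface text tells. Its arguments: {"type":"object","properties":{"motion":{"type":"array","items":{"type":"array","items":{"type":"number"}}},"grip":{"type":"number"},"force":{"type":"number"}},"required":["motion"]}

```bash
mkdir -p pics; ls; python3 - <<'E'
from bench import r
import cv2
s=r.read_state();print(s)
for n in("scene","top","wrist"):
    print(n,r.calibration(n));cv2.imwrite(f"pics/{n}0.png",r.camera(n)[:,:,::-1])
E
```

```text
pics
{'time': 0.0, 'joint_positions': array([ 1.10540015,  0.33288021, -0.06469276,  1.46097386,  0.02159781,
        1.34991294, -0.08852169]), 'joint_vel': array([-1.25623194e-03, -3.17149286e-04, -3.20391190e-03, -4.74238559e-05,
       -8.71767485e-04,  7.70234043e-05, -1.84199583e-03]), 'joint_torque': array([ 4.58281211e-04, -6.23251104e+01,  2.50791782e-02, -3.89909470e+01,
       -6.12492976e-02,  3.96516651e-02,  1.36311942e-04]), 'ee_pos': array([ 0.26762068, -0.56438392,  0.24073317]), 'eef_rot': array([-0.68970863, -0.15577776,  0.68998671, -0.15476963]), 'ft_force': array([-0.04628832,  0.4629425 , -0.34976497]), 'torque': array([-0.00975788,  0.00588965,  0.02047604]), 'width': 0.08680251172491968}
scene {'fx': 523.3464818518888, 'fy': 523.3464818518888, 'cx': 280.2257514634577, 'cy': 210.00864203277462, 'xyz': array([-0.15660131, -1.52082841,  0.82710462]), 'orientation': array([ 0.49764937, -0.13413196, -0.2062951 ,  0.83174278])}
top {'fx': 440.3064512772654, 'fy': 440.3064512772654, 'cx': 277.8642931335028, 'cy': 210.32243382321406, 'xyz': array([ 0.35104361, -0.21647908,  1.16129291]), 'orientation': array([ 0.05124748, -0.06783892, -0.69457686,  0.71437705])}
wrist {'fx': 325.19226210127806, 'fy': 325.19226210127806, 'cx': 273.20180380887444, 'cy': 207.09292191600863, 'xyz': array([ 0.33542139, -0.53208375,  0.3841152 ]), 'orientation': array([-0.11519229,  0.0735401 , -0.52943492,  0.83727012])}
```

View pics/top0.png

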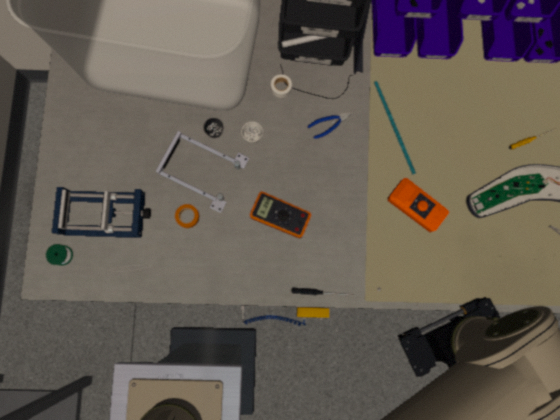

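View pics/scene0.png

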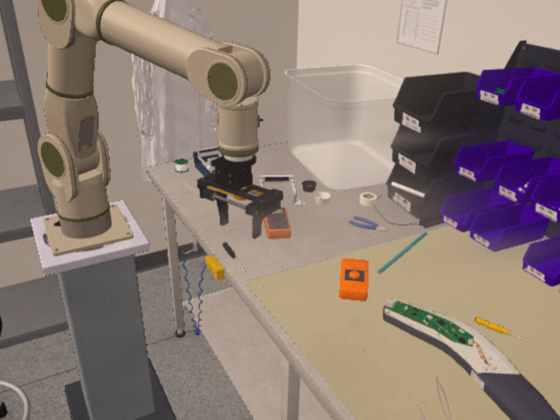

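View pics/wrist0.png

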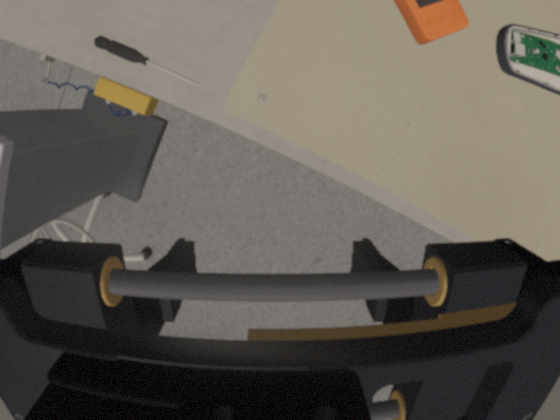

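```bash
cat > h.py <<'E'
import numpy as np,cv2
from scipy.spatial.transform import Rotation as R
def ray(c,u,v):
    x=(u-c['cx'])/c['fx'];y=(v-c['cy'])/c['fy']
    d=R.from_quat(c['orientation']).apply([x,-y,-1.0]);return np.array(c['xyz']),d
def onz(c,u,v,z):
    o,d=ray(c,u,v);return o+d*(z-o[2])/d[2]
def proj(c,p):
    q=R.from_quat(c['orientation']).inv().apply(np.atleast_2d(p)-c['xyz'])
    return np.c_[c['cx']+c['fx']*q[:,0]/-q[:,2],c['cy']-c['fy']*q[:,1]/-q[:,2]]
def crop(im,u0,v0,w,h,k,fn):
    cv2.imwrite(fn,cv2.resize(im[v0:v0+h,u0:u0+w,::-1],None,fx=k,fy=k,interpolation=cv2.INTER_CUBIC))
E
python3 - <<'E'
import cv2
from h import *
im=cv2.imread('pics/top0.png')[:,:,::-1]
crop(im,150,105,180,150,4,'pics/c0.png')
im=cv2.imread('pics/scene0.png')[:,:,::-1]
crop(im,220,150,180,110,4,'pics/c1.png')
E
```

```text
(no output)
```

View pics/c0.png

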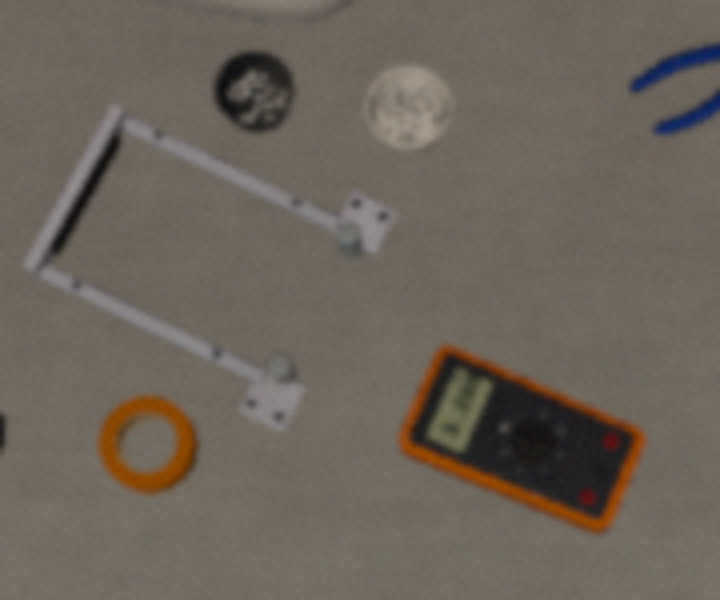

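View pics/c1.png

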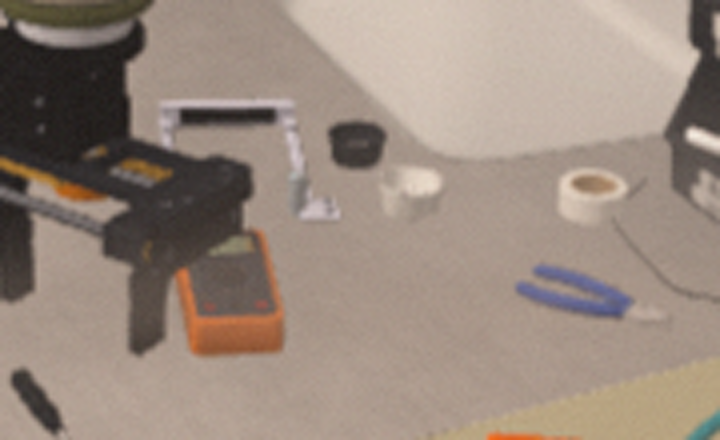

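```bash
cat > m.py <<'E'
import cv2
from h import *
def meter(im,c,show=None,z=0.03,roi=(200,140,330,260)):
    hsv=cv2.cvtColor(np.ascontiguousarray(im),cv2.COLOR_RGB2HSV)
    m=cv2.inRange(hsv,(5,150,90),(16,255,255))
    b=np.zeros_like(m);b[roi[1]:roi[3],roi[0]:roi[2]]=255;m&=b
    cs,_=cv2.findContours(m,cv2.RETR_EXTERNAL,cv2.CHAIN_APPROX_NONE)
    cs=[k for k in cs if len(k)>40]
    cand=max(cs,key=lambda k:cv2.contourArea(cv2.convexHull(k)))
    p=np.array([onz(c,u,v,z)[:2] for u,v in cand[:,0]])
    (x,y),(w,h),a=cv2.minAreaRect((p*1000).astype(np.float32))
    a=np.radians(a)
    if h>w:w,h,a=h,w,a+np.pi/2
    a=(a+np.pi/2)%np.pi-np.pi/2
    return np.array([x,y])/1000,a,w,h
E
python3 - <<'E'
from bench import r
from m import *
c=r.calibration('top')
im=cv2.imread('pics/top0.png')[:,:,::-1]
pc=onz(c,220.2,196.5,.038);pf=onz(c,237.2,163.7,.038)
print('posts',pc,pf,np.linalg.norm(pc-pf),'mid',(pc+pf)/2)
d=pf-pc;print('bay x heading deg',np.degrees(np.arctan2(d[1],d[0]))+90)
# stop: corners back top at crop
for u,v in((116,108),(32,265),(122,140),(57,250)): print('stop',onz(c,150+u/4,105+v/4,.024))
# rails outer: 
for u,v in((125,122),(335,220),(45,270),(265,375)): print('rail',onz(c,150+u/4,105+v/4,.010))
p,a,w,h=meter(im,c);print('meter',p,np.degrees(a),w,h)
print('tape',onz(c,150+148/4,105+444/4,.019),'black',onz(c,150+255/4,105+92/4,.026),'white',onz(c,150+409/4,105+107/4,.026))
print(onz(c,295,292,.01),onz(c,350,293,0.01))
E
```

```text
posts [ 0.57447449 -0.08995512  0.038     ] [ 0.66372731 -0.13029472  0.038     ] 0.09794564536794313 mid [ 0.6191009  -0.11012492  0.038     ]
bay x heading deg 65.67845578953043
stop [0.75033559 0.03034642 0.024     ]
stop [0.64011622 0.07861315 0.024     ]
stop [0.72810417 0.02493579 0.024     ]
stop [0.65085636 0.06292021 0.024     ]
rail [0.74553823 0.02668266 0.01      ]
rail [ 0.68151765 -0.11843482  0.01      ]
rail [0.64052116 0.07337515 0.01      ]
rail [ 0.57363205 -0.07664156  0.01      ]
meter [ 0.53274249 -0.24644234] 68.14396667480469 148.8262939453125 76.99933624267578
tape [ 0.52366184 -0.00386993  0.019     ] black [ 0.76414503 -0.06231989  0.026     ] white [ 0.75723444 -0.16613205  0.026     ]
[ 0.33554316 -0.29067552  0.01      ] [ 0.33663646 -0.43286349  0.01      ]
```

Candidates in the top view are (281,215), a dark-faced meter with an LCD and orange rim by the bay, and (418,204), an all-orange look-alike. I choose (281,215). The close crop confirms the dark face and LCD, and its measured size is 149x77 mm. The posts measure 98 mm apart, which matches the given spacing.

```bash
cat >> m.py <<'E'
O=np.array([.6191,-.1101]);TH=np.radians(65.7)
U=np.array([np.cos(TH),np.sin(TH)]);N=np.array([-U[1],U[0]])
def w2b(p): d=np.asarray(p)[:2]-O; return np.array([d@U,d@N])
def b2w(x,y): return O+x*U+y*N
def plan(s,bx,by,z,head):
    """head: jaw axis heading rel. to bay x, deg (mod 180)"""
    Rt=R.from_quat(s['eef_rot']).as_matrix()
    t=np.r_[b2w(bx,by),z]-s['ee_pos']
    sh=Rt.T@t*100
    jy=Rt[:,1];cur=np.degrees(np.arctan2(jy[1],jy[0]))
    tgt=np.degrees(TH)+head
    e=(tgt-cur+90)%180-90     # world z rotation needed
    tw=-e/5                    # tool x points down
    print('tool x',Rt[:,0].round(4),'jaw rel bay',round((cur-np.degrees(TH)+90)%180-90,2),'bay pos',(w2b(s['ee_pos'])*1000).round(1),'z',s['ee_pos'][2].round(4))
    print('shift cm',sh.round(2),'twist units',round(tw,2),'F',s['ft_force'].round(1),'w',s['width'],'t',s['time'])
E
python3 - <<'E'
from bench import r
from m import *
s=r.read_state();print(s['joint_positions'].round(2))
plan(s,-.160,.088,.12,0)
E
```

```text
[ 1.11  0.33 -0.06  1.46  0.02  1.35 -0.09]
tool x [-5.e-04  9.e-04 -1.e+00] jaw rel bay 49.67 bay pos [-558.7  133.3] z 0.241
shift cm [ 12.12 -22.34 -33.33] twist units 9.93 F [-0.1 -0.5 -1.2] w 0.08725179985674217 t 0.15
```

Request:
drive_tool:
  motion:
    - [0,-4,-6,1]
    - [2,-8,-12,3]
    - [4,-11,-16,4]
    - [6,-14,-20,6]
    - [8,-17,-25,8]
    - [10,-20,-30,9]
    - [12,-22,-33,9.9]
    - [12,-22.3,-33.3,9.9]
    - [12,-22.3,-33.3,9.9]
    - [12,-22.3,-33.3,9.9]
    - [12,-22.3,-33.3,9.9]
    - [12,-22.3,-33.3,9.9]
    - [12,-22.3,-33.3,9.9]
    - [12,-22.3,-33.3,9.9]
  grip: 0

```text
time: 1.32
ee_pos: [0.4727, -0.2215, 0.1217]
eef_rot: [-0.691, 0.148, 0.691, 0.148]
ft_force: [0.2, 0.3, 0.4]
width: 0.0871
```

```bash
python3 - <<'E'
from bench import r
from m import *
s=r.read_state();print(s['joint_positions'].round(2),s['joint_vel'].round(3))
plan(s,-.160,.088,.027,0)
c=r.calibration('wrist')
cv2.imwrite('pics/w1.png',r.camera('wrist')[:,:,::-1])
im=r.camera('top');cv2.imwrite('pics/t1.png',im[:,:,::-1])
E
```

```text
[ 0.58  0.23 -0.25  1.86  0.07  1.06 -1.69] [ 0.016 -0.007  0.009 -0.003 -0.002 -0.002 -0.002]
tool x [-2.e-04 -5.e-04 -1.e+00] jaw rel bay 0.12 bay pos [-161.8   87.5] z 0.1217
shift cm [ 9.47 -0.19  0.05] twist units 0.02 F [0.2 0.3 0.4] w 0.08705181908696069 t 1.3167
```

View pics/w1.png

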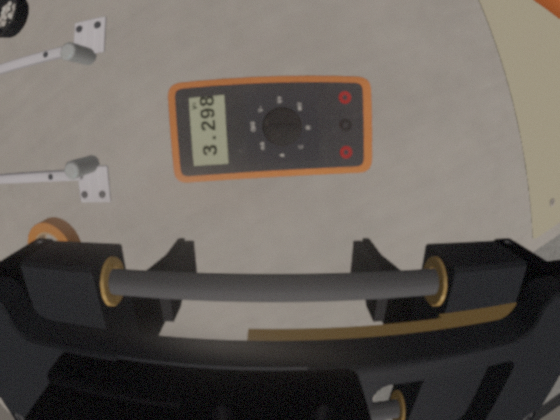

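View pics/t1.png

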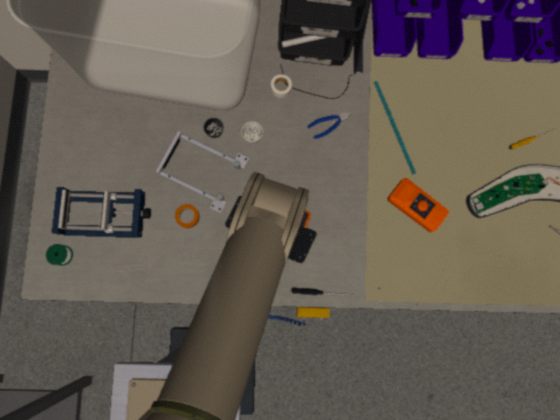

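The wrist view shows the meter ahead of the open fingers at (270,128), slightly turned, with the posts at (80,55) and (82,167). I'll lower beside its robot-side flank.

Request:
drive_tool:
  motion:
    - [3,-0.1,0,0]
    - [6,-0.1,0,0]
    - [8,-0.1,0,0]
    - [9,-0.1,0,0]
    - [9.4,-0.1,0,0]
    - [9.4,-0.1,0,0]
    - [9.4,-0.1,0,0]

```text
time: 2.0
ee_pos: [0.4742, -0.2203, 0.0287]
eef_rot: [0.692, -0.148, -0.691, -0.148]
ft_force: [-0.2, 0.2, -0.1]
width: 0.0869
```

```bash
cat >> m.py <<'E'
def wray(c,u,v):
    x=u-c['cx'];y=v-c['cy'];q=np.hypot(x,y);t=q/c['fx']
    k=np.sin(t)/q if q>0 else 0
    return np.array(c['xyz']),R.from_quat(c['orientation']).apply([x*k,-y*k,-np.cos(t)])
def wz(c,u,v,z):
    o,d=wray(c,u,v);return o+d*(z-o[2])/d[2]
E
python3 - <<'E'
from bench import r
from m import *
s=r.read_state()
plan(s,-.160,.048,.027,0)
c=r.calibration('wrist')
cv2.imwrite('pics/w2.png',r.camera('wrist')[:,:,::-1])
cv2.imwrite('pics/s2.png',r.camera('scene')[:,:,::-1])
E
```

```text
tool x [ 1.5e-03 -8.0e-04 -1.0e+00] jaw rel bay 0.14 bay pos [-160.1   86.7] z 0.0287
shift cm [ 0.18  0.   -3.87] twist units 0.03 F [-0.2  0.2 -0.1] w 0.08689185390100275 t 2.0
```

View pics/w2.png

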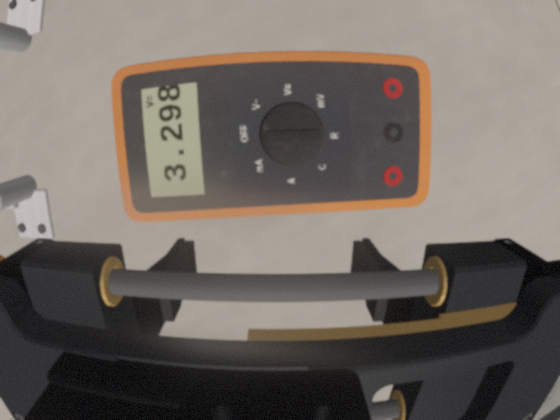

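View pics/s2.png

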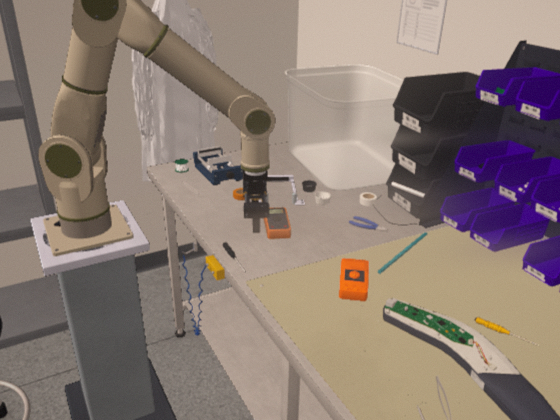

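Request:
drive_tool:
  motion:
    - [0.1,0,-0.4,0]
    - [0.1,0,-0.8,0]
    - [0.1,0,-1.1,0]
    - [0.1,0,-1.3,0]
    - [0.1,0,-1.5,0]
    - [0.1,0,-1.65,0]
    - [0.1,0,-1.8,0]
    - [0.1,0,-1.95,0]
    - [0.1,0,-2.1,0]
    - [0.1,0,-2.25,0]
    - [0.1,0,-2.4,0]
    - [0.1,0,-2.55,0]
    - [0.1,0,-2.7,0]
    - [0.1,0,-2.8,0]
    - [0.1,0,-2.9,0]
    - [0.1,0,-3.0,0]
    - [0.1,0,-3.0,0]
    - [0.1,0,-3.0,0]

```text
time: 3.6
ee_pos: [0.5012, -0.232, 0.0267]
eef_rot: [0.692, -0.148, -0.691, -0.148]
ft_force: [-1.0, -0.1, -1.1]
width: 0.0873
```

```bash
cat >> m.py <<'E'
def wmeter(im,c,z=0.03):
    hsv=cv2.cvtColor(np.ascontiguousarray(im),cv2.COLOR_RGB2HSV)
    m=cv2.inRange(hsv,(5,130,90),(18,255,255))
    m[235:]=0
    cs,_=cv2.findContours(m,cv2.RETR_EXTERNAL,cv2.CHAIN_APPROX_NONE)
    k=max(cs,key=lambda k:cv2.contourArea(cv2.convexHull(k)))[:,0]
    p=np.array([w2b(wz(c,u,v,z)) for u,v in k])*1000
    (x,y),(w,h),a=cv2.minAreaRect(p.astype(np.float32))
    if h>w:w,h,a=h,w,a+90
    print('wrist meter bay mm',round(x,1),round(y,1),'ang',round((a+90)%180-90,2),'size',round(w,1),round(h,1),'ext x',p[:,0].min().round(1),p[:,0].max().round(1),'y',p[:,1].min().round(1),p[:,1].max().round(1))
E
python3 - <<'E'
from bench import r
from m import *
s=r.read_state()
plan(s,-.160,.0475,.027,0)
c=r.calibration('wrist');im=r.camera('wrist')
cv2.imwrite('pics/w3.png',im[:,:,::-1]);wmeter(im,c)
for f in ['w2']: pass
E
```

```text
tool x [ 5.e-04 -2.e-04 -1.e+00] jaw rel bay 0.16 bay pos [-159.7   57.3] z 0.0267
shift cm [-0.03  0.04 -0.98] twist units 0.03 F [-1.  -0.1 -1.1] w 0.08733817188631415 t 3.6
wrist meter bay mm -160.5 3.3 ang -0.62 size 148.4 63.4 ext x -234.4 -86.5 y -29.0 35.9
```

View pics/w3.png

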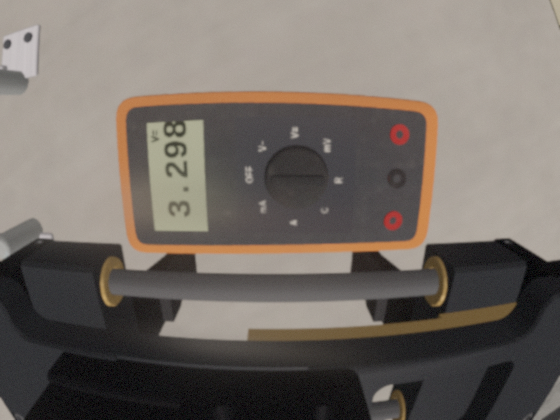

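Request:
drive_tool:
  motion:
    - [0,0,-0.1,0]
    - [0,0,-0.2,0]
    - [0,0,-0.3,0]
    - [0,0,-0.4,0]
    - [0,0,-0.5,0]
    - [0,0,-0.6,0]
    - [0,0,-0.7,0]
    - [0,0,-0.8,0]
    - [0,0,-0.85,0]
    - [0,0,-0.9,0]
    - [0,0,-0.9,0]
    - [0,0,-0.9,0]

```text
time: 4.65
ee_pos: [0.5092, -0.2356, 0.0266]
eef_rot: [0.692, -0.148, -0.691, -0.148]
ft_force: [-4.5, 1.7, 4.1]
width: 0.0871
```

```bash
sed -i 's/m\[235:\]=0/m[258:]=0/' m.py
python3 - <<'E'
from bench import r
from m import *
s=r.read_state()
plan(s,-.160,.0475,.027,0)
c=r.calibration('wrist');im=r.camera('wrist')
cv2.imwrite('pics/w4.png',im[:,:,::-1]);wmeter(im,c)
E
```

```text
tool x [ 2.e-04 -1.e-04 -1.e+00] jaw rel bay 0.17 bay pos [-159.6   48.5] z 0.0266
shift cm [-0.04  0.04 -0.1 ] twist units 0.03 F [-4.5  1.7  4.1] w 0.08713225312723188 t 4.65
wrist meter bay mm -160.3 -0.2 ang 0.02 size 147.8 74.9 ext x -234.2 -86.4 y -37.7 37.2
```

View pics/w4.png

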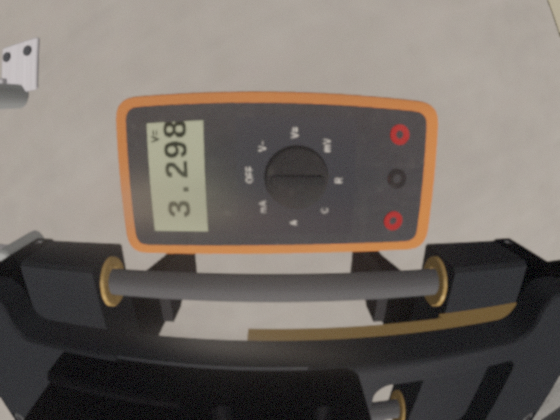

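The meter is now centred (y ≈ 0 mm, angle ≈ 0°). Next I'll back off, lift, and move behind its trailing end.

Request:
drive_tool:
  motion:
    - [0,0,0.5,0]
    - [0,0,1.5,0]
    - [0,0,3,0]
    - [-2,0,3,0]
    - [-5,0,3,0]
    - [-8,0,3,0]
    - [-8,0,3,0]
    - [-8,0,3,0]
  grip: 0

```text
time: 5.37
ee_pos: [0.4832, -0.224, 0.1084]
eef_rot: [0.693, -0.148, -0.69, -0.147]
ft_force: [-0.3, 0.4, -1.2]
width: 0.0871
```

```bash

python3 - <<'E'
from bench import r
from m import *
s=r.read_state()
plan(s,-.275,0,.10,90);print(s['joint_positions'].round(2))
E
```

```text
tool x [ 0.0046 -0.0022 -1.    ] jaw rel bay 0.16 bay pos [-159.7   77. ] z 0.1084
shift cm [ 0.88 11.55 -7.67] twist units -17.97 F [-0.3  0.4 -1.2] w 0.0870589363721492 t 5.3667
[ 0.57  0.26 -0.25  1.85  0.08  1.03 -1.7 ]
```

Request:
drive_tool:
  motion:
    - [0,2,-1,-1.3]
    - [0,4,-2,-2.6]
    - [0,6,-3.5,-3.9]
    - [0,8,-5,-5.2]
    - [0,10,-6.5,-6.5]
    - [0,11.5,-7.7,-7.8]
    - [0,11.5,-7.7,-9.1]
    - [0,11.5,-7.7,-10.4]
    - [0,11.5,-7.7,-11.7]
    - [0,11.5,-7.7,-13]
    - [0,11.5,-7.7,-14.3]
    - [0,11.5,-7.7,-15.6]
    - [0,11.5,-7.7,-17]
    - [0,11.5,-7.7,-18]
    - [0,11.5,-7.7,-18]
    - [0,11.5,-7.7,-18]
    - [0,11.5,-7.7,-18]
    - [0,11.5,-7.7,-18]
  grip: 167

```text
time: 6.87
ee_pos: [0.505, -0.3596, 0.1062]
eef_rot: [-0.594, -0.384, 0.594, -0.384]
ft_force: [-0.2, 0.0, -0.2]
width: 0.0302
```

```bash

python3 - <<'E'
from bench import r
from m import *
s=r.read_state()
plan(s,-.275,0,.027,90);print(s['joint_positions'].round(2))
c=r.calibration('wrist');im=r.camera('wrist')
cv2.imwrite('pics/w5.png',im[:,:,::-1]);wmeter(im,c)
E
```

```text
tool x [-2.e-04  2.e-04 -1.e+00] jaw rel bay -89.95 bay pos [-274.4    1.3] z 0.1062
shift cm [7.92 0.14 0.06] twist units 0.01 F [-0.2  0.  -0.2] w 0.030171811876476714 t 6.8667
[ 0.88  0.46 -0.43  1.61  0.21  1.11 -0.03]
wrist meter bay mm -174.4 -0.8 ang 0.24 size 119.4 72.9 ext x -234.1 -114.6 y -37.1 35.9
```

View pics/w5.png

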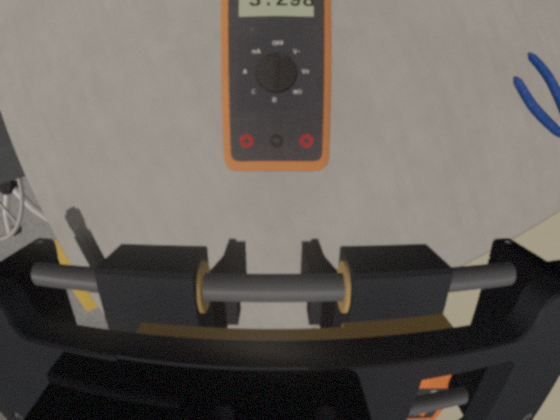

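Request:
drive_tool:
  motion:
    - [2.5,0.2,0,0]
    - [5,0.2,0,0]
    - [7,0.2,0,0]
    - [7.9,0.2,0,0]
    - [7.9,0.2,-0.6,0]
    - [7.9,0.2,-1.2,0]
    - [7.9,0.2,-1.8,0]
    - [7.9,0.2,-2.4,0]
    - [7.9,0.2,-2.6,0]
    - [7.9,0.2,-2.8,0]
    - [7.9,0.2,-3.0,0]
    - [7.9,0.2,-3.2,0]
    - [7.9,0.2,-3.4,0]
    - [7.9,0.2,-3.6,0]
    - [7.9,0.2,-3.8,0]
    - [7.9,0.2,-4.0,0]
    - [7.9,0.2,-4.0,0]

```text
time: 8.33
ee_pos: [0.5235, -0.3234, 0.0275]
eef_rot: [0.593, 0.385, -0.593, 0.385]
ft_force: [-0.6, -3.3, 1.6]
width: 0.03
```

```bash

python3 - <<'E'
from bench import r
from m import *
s=r.read_state()
plan(s,-.175,0,.027,90);print(s['joint_positions'].round(2))
c=r.calibration('wrist');im=r.camera('wrist')
cv2.imwrite('pics/w6.png',im[:,:,::-1]);wmeter(im,c)
E
```

```text
tool x [ 1.e-04  4.e-04 -1.e+00] jaw rel bay -89.8 bay pos [-233.8   -0.6] z 0.0275
shift cm [ 0.05 -0.04 -5.88] twist units 0.04 F [-0.6 -3.3  1.6] w 0.030042615231675465 t 8.3333
[ 0.81  0.55 -0.42  1.67  0.26  0.97 -0.12]
wrist meter bay mm -162.3 -0.7 ang -0.6 size 119.0 70.4 ext x -221.6 -103.1 y -36.3 35.0
```

View pics/w6.png

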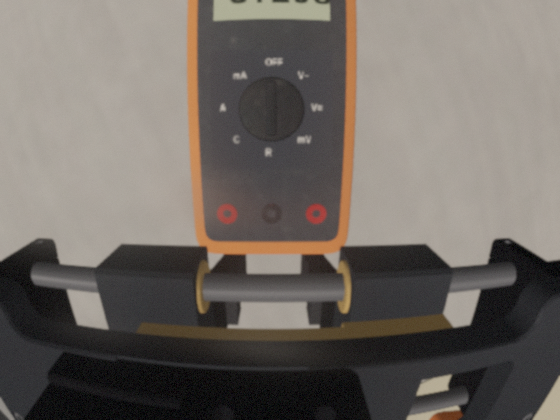

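Request:
drive_tool:
  motion:
    - [0,0,-0.2,0]
    - [0,0,-0.45,0]
    - [0,0,-0.7,0]
    - [0,0,-1,0]
    - [0,0,-1.3,0]
    - [0,0,-1.6,0]
    - [0,0,-1.9,0]
    - [0,0,-2.2,0]
    - [0,0,-2.5,0]
    - [0,0,-2.8,0]
    - [0,0,-3.1,0]
    - [0,0,-3.4,0]
    - [0,0,-3.7,0]
    - [0,0,-4.0,0]
    - [0,0,-4.3,0]
    - [0,0,-4.5,0]
    - [0,0,-4.7,0]
    - [0,0,-4.9,0]
    - [0,0,-5.0,0]
    - [0,0,-5.0,0]

```text
time: 10.05
ee_pos: [0.5439, -0.278, 0.0276]
eef_rot: [0.594, 0.385, -0.593, 0.385]
ft_force: [0.2, 0.1, -0.4]
width: 0.03
```

```bash

python3 - <<'E'
from bench import r
from m import *
s=r.read_state()
plan(s,-.165,0,.027,90);print(s['joint_positions'].round(2))
c=r.calibration('wrist');im=r.camera('wrist')
cv2.imwrite('pics/w7.png',im[:,:,::-1]);wmeter(im,c)
im=r.camera('top');cv2.imwrite('pics/t7.png',im[:,:,::-1]);crop(im,150,105,180,150,4,'pics/c7.png')
E
```

```text
tool x [ 2.e-04  3.e-04 -1.e+00] jaw rel bay -89.81 bay pos [-184.    -0.5] z 0.0276
shift cm [ 0.06 -0.04 -1.9 ] twist units 0.04 F [ 0.2  0.1 -0.4] w 0.030006025740308587 t 10.05
[ 0.74  0.54 -0.43  1.69  0.27  0.97 -0.21]
wrist meter bay mm -112.5 -0.6 ang -0.64 size 119.1 70.2 ext x -171.8 -53.3 y -36.2 35.0
```

View pics/w7.png

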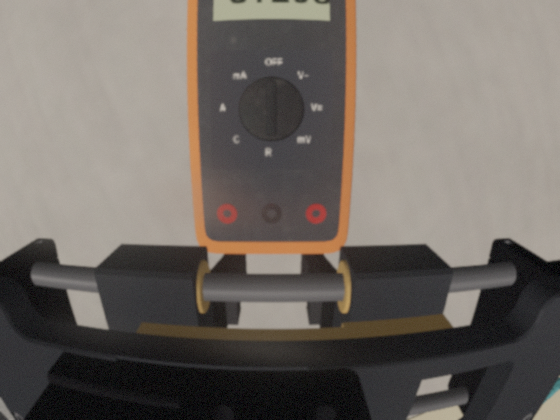

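View pics/c7.png

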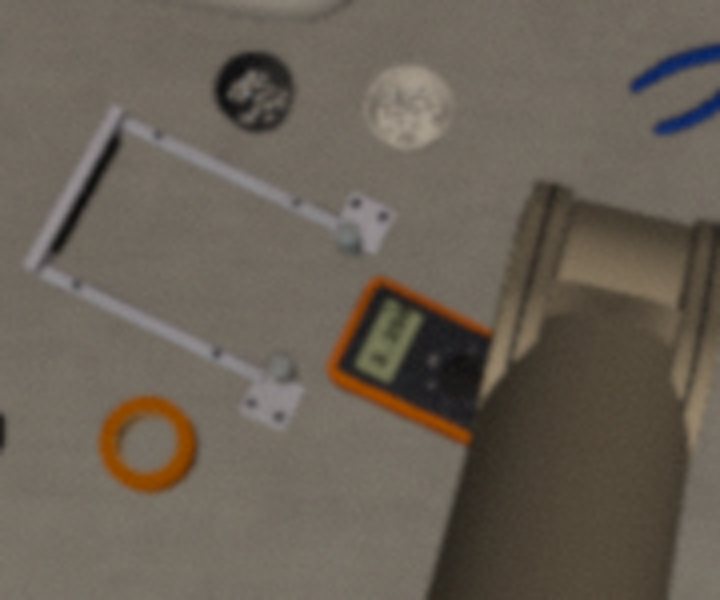

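```bash
cat >> m.py <<'E'
def topedges(im,c,roi,x0,x1,z=.03):
    hsv=cv2.cvtColor(np.ascontiguousarray(im),cv2.COLOR_RGB2HSV)
    m=cv2.inRange(hsv,(5,130,70),(18,255,255));b=np.zeros_like(m);b[roi[1]:roi[3],roi[0]:roi[2]]=255;m&=b
    v,u=np.nonzero(m)
    p=np.array([w2b(onz(c,a,d,z)) for a,d in zip(u,v)])*1000
    print('x max',p[:,0].max().round(1),'min',p[:,0].min().round(1))
    for a in np.arange(x0,x1,6):
        q=p[(p[:,0]>=a)&(p[:,0]<a+6)]
        if len(q): print(a,q[:,1].min().round(1),q[:,1].max().round(1),((q[:,1].min()+q[:,1].max())/2).round(1))
E
python3 - <<'E'
from bench import r
from m import *
im=cv2.imread('pics/t7.png')[:,:,::-1]
topedges(im,r.calibration('top'),(225,165,275,220),-110,-20)
E
```

```text
x max -22.6 min -129.8
-110 -34.5 41.4 3.4
-104 -34.6 41.3 3.3
-98 -34.7 41.2 3.3
-92 -34.8 42.4 3.8
-86 -34.9 42.3 3.7
-80 -35.1 42.2 3.6
-74 -35.2 42.1 3.5
-68 -35.3 42.0 3.4
-62 -35.4 41.9 3.3
-56 -35.5 41.8 3.2
-50 -35.6 42.9 3.7
-44 -35.7 42.8 3.6
-38 -35.8 42.8 3.5
-32 -35.9 40.3 2.2
-26 -28.8 33.2 2.2
```

```bash
python3 - <<'E'
from bench import r
from m import *
s=r.read_state();c=r.calibration('wrist')
Rt=R.from_quat(s['eef_rot']);Rc=R.from_quat(c['orientation'])
tt=Rt.inv().apply(c['xyz']-s['ee_pos']);rr=Rt.inv()*Rc
q=np.array([-0.691,.148,.691,.148]);q/=np.linalg.norm(q)
R1=R.from_quat(q)
c1=dict(c);c1['xyz']=np.array([.4727,-.2215,.1217])+R1.apply(tt);c1['orientation']=(R1*rr).as_quat()
im=cv2.imread('pics/w1.png')[:,:,::-1];crop(im,0,0,200,220,3,'pics/c1w.png')
wmeter(im,c1)
np.save('hand.npy',np.r_[tt,rr.as_quat()])
import pickle;pickle.dump(c1,open('c1.pkl','wb'))
E
```

```text
wrist meter bay mm -159.8 18.6 ang 2.29 size 147.7 72.9 ext x -234.6 -85.3 y -19.5 57.0
```

View pics/c1w.png

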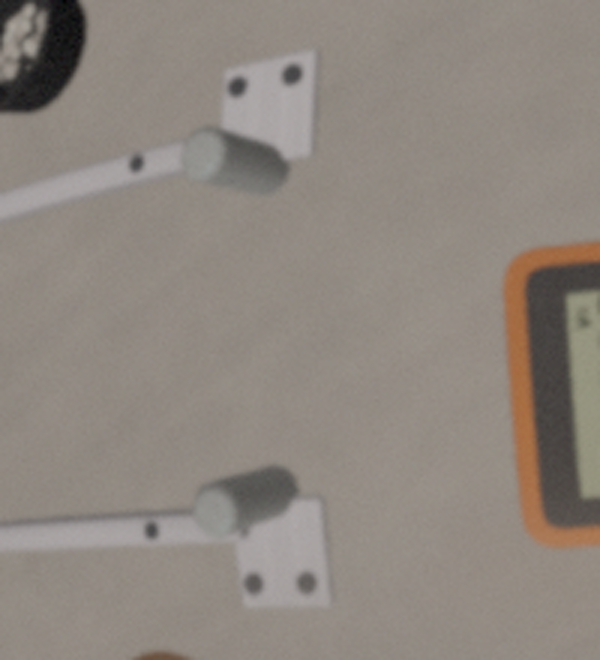

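```bash
python3 - <<'E'
from m import *
import pickle;c1=pickle.load(open('c1.pkl','rb'))
a=wz(c1,68.3,51.3,.038);b=wz(c1,72.7,170,.038)
print(w2b(a)*1000,w2b(b)*1000,np.linalg.norm(a-b))
E
```

```text
[  0.22597716 -51.31659781] [-0.09050399 45.56500395] 0.09688211868084118
```

Both the wrist and top cameras put the meter about 2.5 mm towards bay +y of the post midline, and the gap leaves only ±3 mm. I'll make a small second side push before entering.

Request:
drive_tool:
  motion:
    - [0,0,1,0]
    - [0,0,2.5,0]
    - [-2,0,2.5,0]
    - [-5,0,2.5,0]
    - [-7.5,0,2.5,0]
    - [-7.5,0,2.5,1.3]
    - [-7.5,0,2.5,2.6]
    - [-7.5,0,2.5,4]
    - [-7.5,-2,1,5.3]
    - [-7.5,-4,-2,6.6]
    - [-7.5,-6,-4.5,8]
    - [-7.5,-8,-7.5,9.3]
    - [-7.5,-8.8,-8.4,10.6]
    - [-7.5,-8.8,-8.4,12]
    - [-7.5,-8.8,-8.4,13.3]
    - [-7.5,-8.8,-8.4,14.6]
    - [-7.5,-8.8,-8.4,16]
    - [-7.5,-8.8,-8.4,17.3]
    - [-7.5,-8.8,-8.4,18]
    - [-7.5,-8.8,-8.4,18]
  grip: 0

```text
time: 11.82
ee_pos: [0.4976, -0.1665, 0.1028]
eef_rot: [0.691, -0.149, -0.691, -0.149]
ft_force: [-0.2, -0.5, 0.1]
width: 0.0869
```

```bash

python3 - <<'E'
from bench import r
from m import *
s=r.read_state()
plan(s,-.1,.085,.027,0);print(s['joint_positions'].round(2))
c=r.calibration('wrist');im=r.camera('wrist')
cv2.imwrite('pics/w8.png',im[:,:,::-1]);wmeter(im,c)
E
```

```text
tool x [ 4.e-04 -3.e-04 -1.e+00] jaw rel bay -0.02 bay pos [-101.4   87.5] z 0.1028
shift cm [ 7.58 -0.14 -0.25] twist units -0.0 F [-0.2 -0.5  0.1] w 0.08694549309149806 t 11.8167
[ 0.5   0.26 -0.3   1.87  0.09  1.02 -1.83]
wrist meter bay mm -97.0 0.7 ang -0.09 size 147.8 73.6 ext x -170.9 -23.1 y -36.2 37.4
```

View pics/w8.png

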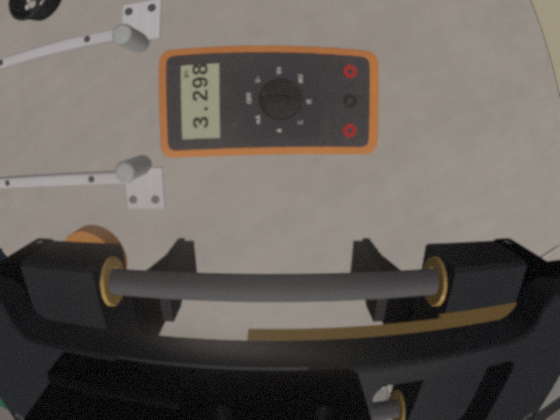

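```bash

python3 - <<'E'
from bench import r
from m import *
im=cv2.imread('pics/w8.png')[:,:,::-1];c=r.calibration('wrist')
crop(im,60,0,140,220,3,'pics/c8.png')
E
```

```text
(no output)
```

View pics/c8.png

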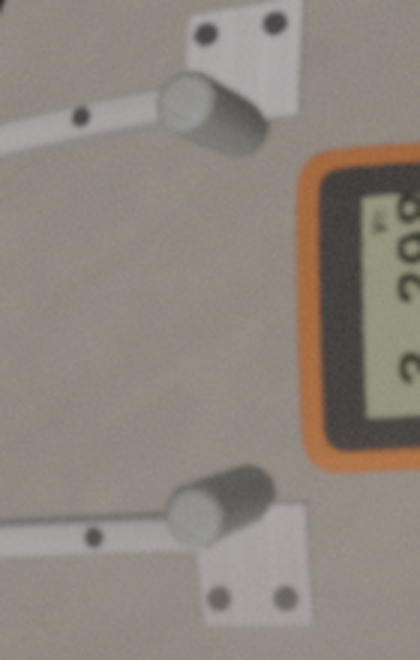

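```bash

python3 - <<'E'
from bench import r
from m import *
c=r.calibration('wrist')
a=w2b(wz(c,60+187/3,101/3,.038))*1000;b=w2b(wz(c,60+197/3,517/3,.038))*1000
print(a,b,(a+b)/2,np.linalg.norm(a-b))
E
```

```text
[  2.82920948 -50.4891381 ] [ 2.35299022 46.88009723] [ 2.59109985 -1.80452043] 97.37039988495808
```

Request:
drive_tool:
  motion:
    - [2.5,-0.1,0,0]
    - [5,-0.1,0,0]
    - [6.8,-0.1,0,0]
    - [7.5,-0.1,0,0]
    - [7.5,-0.1,-0.4,0]
    - [7.5,-0.1,-1,0]
    - [7.5,-0.1,-1.6,0]
    - [7.5,-0.1,-2.2,0]
    - [7.5,-0.1,-2.8,0]
    - [7.5,-0.1,-3.3,0]
    - [7.5,-0.1,-3.5,0]
    - [7.5,-0.1,-3.6,0]
    - [7.5,-0.1,-3.7,0]
    - [7.5,-0.1,-3.8,0]
    - [7.5,-0.1,-3.9,0]
    - [7.5,-0.1,-4,0]
    - [7.5,-0.1,-4.1,0]
    - [7.5,-0.1,-4.1,0]
    - [7.5,-0.1,-4.1,0]

```text
time: 13.45
ee_pos: [0.5354, -0.1816, 0.0274]
eef_rot: [-0.691, 0.148, 0.692, 0.148]
ft_force: [-1.7, 0.6, -0.4]
width: 0.0868
```

```bash

python3 - <<'E'
from bench import r
from m import *
s=r.read_state()
plan(s,-.1,.046,.027,0.2)
c=r.calibration('wrist');im=r.camera('wrist')
cv2.imwrite('pics/w9.png',im[:,:,::-1]);wmeter(im,c)
E
```

```text
tool x [-1.e-04  0.e+00 -1.e+00] jaw rel bay 0.17 bay pos [-99.6  46.8] z 0.0274
shift cm [ 0.04  0.04 -0.08] twist units -0.01 F [-1.7  0.6 -0.4] w 0.08677805884113218 t 13.45
wrist meter bay mm -96.8 -2.1 ang 0.15 size 147.8 74.8 ext x -170.8 -22.9 y -39.3 35.4
```

View pics/w9.png

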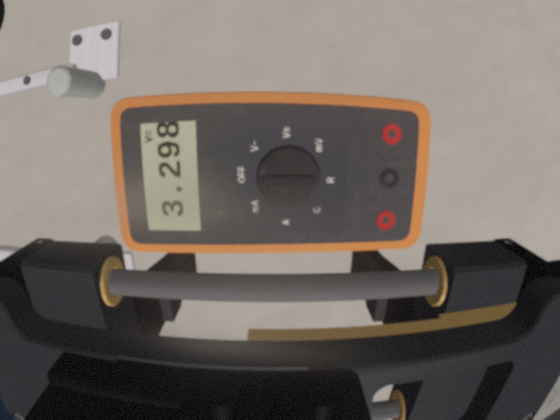

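Request:
drive_tool:
  motion:
    - [0,0,0.5,0]
    - [0,0,1.5,0]
    - [0,0,3,0]
    - [0,0,4,0]
    - [-2,0,4,0]
    - [-5,0,4,0]
    - [-7.5,0,4,0]
    - [-7.5,0,4,0]
    - [-7.5,0,4,0]
    - [-7.5,0,4,0]

```text
time: 14.33
ee_pos: [0.4988, -0.1654, 0.1022]
eef_rot: [0.692, -0.148, -0.691, -0.148]
ft_force: [-1.0, 0.2, -0.5]
width: 0.0874
```

```bash

python3 - <<'E'
from bench import r
from m import *
s=r.read_state()
plan(s,-.205,-.0018,.1,90.2)
c=r.calibration('wrist');im=r.camera('wrist')
cv2.imwrite('pics/w10.png',im[:,:,::-1]);wmeter(im,c)
crop(im,60,0,140,220,3,'pics/c10.png')
E
```

```text
tool x [ 2.e-04 -3.e-04 -1.e+00] jaw rel bay 0.17 bay pos [-99.9  86.9] z 0.1022
shift cm [ 0.22 10.54 -8.84] twist units 17.99 F [-1.   0.2 -0.5] w 0.08739747634312671 t 14.3333
wrist meter bay mm -97.0 -2.1 ang -0.08 size 147.8 73.5 ext x -170.9 -23.1 y -38.9 34.6
```

View pics/c10.png

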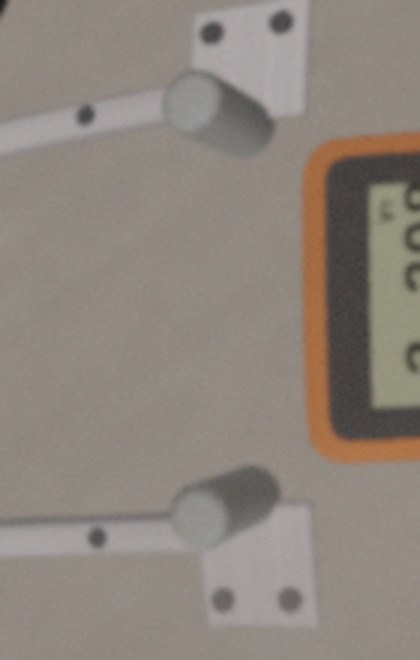

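The post tops are at (192,101) and (202,518) in the crop, with mid y ≈ −1.9 mm. The meter is at −2.1 mm and ~0°, so it's centred. I'll go back behind the trailing end.

Request:
drive_tool:
  motion:
    - [0,2,0,-1.3]
    - [0,5,0,-2.6]
    - [0,8,-1,-4]
    - [0,10,-3,-5.3]
    - [0,10.9,-5.5,-6.6]
    - [0,10.9,-8,-8]
    - [0,10.9,-8.9,-9.3]
    - [0,10.9,-8.9,-10.6]
    - [0,10.9,-8.9,-12]
    - [0,10.9,-8.9,-13.3]
    - [0,10.9,-8.9,-14.6]
    - [0,10.9,-8.9,-16]
    - [0,10.9,-8.9,-17.3]
    - [0,10.9,-8.9,-18]
    - [0,10.9,-8.9,-18]
    - [0,10.9,-8.9,-18]
    - [0,10.9,-8.9,-18]
  grip: 167

```text
time: 15.8
ee_pos: [0.5354, -0.301, 0.1018]
eef_rot: [-0.594, -0.384, 0.594, -0.383]
ft_force: [-0.8, 0.3, -0.5]
width: 0.03
```

```bash

python3 - <<'E'
from bench import r
from m import *
s=r.read_state()
plan(s,-.2,-.002,.027,90.2)
c=r.calibration('wrist');im=r.camera('wrist')
cv2.imwrite('pics/w11.png',im[:,:,::-1]);wmeter(im,c)
E
```

```text
tool x [-8.e-04  6.e-04 -1.e+00] jaw rel bay -89.96 bay pos [-208.4   -2.3] z 0.1018
shift cm [ 7.48 -0.02 -0.84] twist units -0.03 F [-0.8  0.3 -0.5] w 0.03000421941873074 t 15.8
wrist meter bay mm -110.6 -2.3 ang 0.0 size 120.5 73.4 ext x -170.8 -50.3 y -39.0 34.4
```

View pics/w11.png

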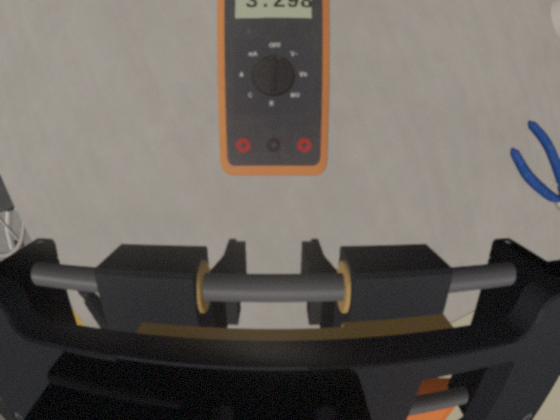

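Request:
drive_tool:
  motion:
    - [2.5,0,0,0]
    - [5,0,0,0]
    - [6.8,0,0,0]
    - [7.4,0,0,0]
    - [7.4,0,-0.5,0]
    - [7.4,0,-1,0]
    - [7.4,0,-1.5,0]
    - [7.4,0,-2,0]
    - [7.4,0,-2.3,0]
    - [7.4,0,-2.5,0]
    - [7.4,0,-2.7,0]
    - [7.4,0,-2.9,0]
    - [7.4,0,-3.1,0]
    - [7.4,0,-3.3,0]
    - [7.4,0,-3.5,0]
    - [7.4,0,-3.7,0]
    - [7.4,0,-3.9,0]
    - [7.4,0,-4.0,0]
    - [7.4,0,-4.0,0]

```text
time: 17.43
ee_pos: [0.5522, -0.2641, 0.0285]
eef_rot: [0.593, 0.385, -0.593, 0.385]
ft_force: [-0.9, -3.1, 2.0]
width: 0.0301
```

```bash

python3 - <<'E'
from bench import r
from m import *
s=r.read_state()
plan(s,-.1,-.002,.027,90.2)
c=r.calibration('wrist');im=r.camera('wrist')
cv2.imwrite('pics/w12.png',im[:,:,::-1]);wmeter(im,c)
im=r.camera('top');cv2.imwrite('pics/t12.png',im[:,:,::-1]);crop(im,150,105,180,150,4,'pics/c12.png')
E
```

```text
tool x [ 1.e-04  3.e-04 -1.e+00] jaw rel bay -89.8 bay pos [-167.9   -2.4] z 0.0285
shift cm [ 0.15 -0.02 -6.79] twist units -0.0 F [-0.9 -3.1  2. ] w 0.030127034862092908 t 17.4333
wrist meter bay mm -96.2 -2.5 ang -0.57 size 119.3 70.4 ext x -155.6 -36.9 y -38.3 33.2
```

View pics/c12.png

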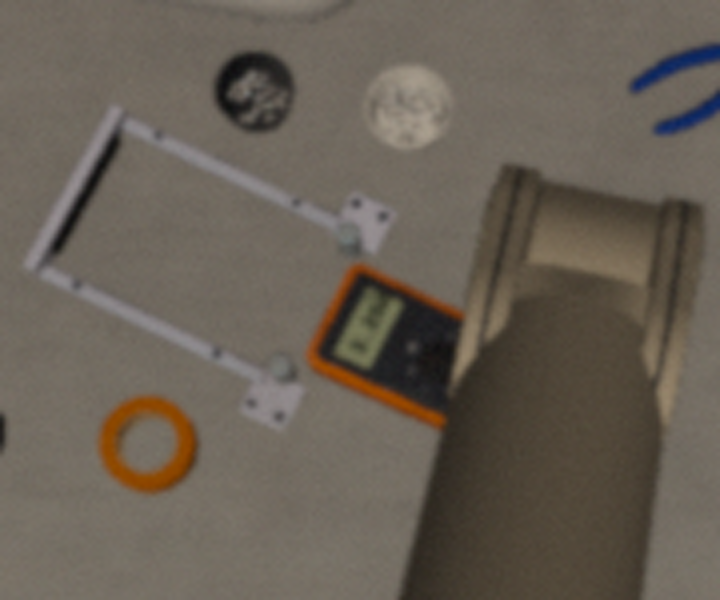

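Request:
drive_tool:
  motion:
    - [0.1,0,-0.15,0]
    - [0.1,0,-0.3,0]
    - [0.1,0,-0.5,0]
    - [0.1,0,-0.7,0]
    - [0.1,0,-0.9,0]
    - [0.1,0,-1.1,0]
    - [0.1,0,-1.3,0]
    - [0.1,0,-1.5,0]
    - [0.1,0,-1.7,0]
    - [0.1,0,-1.9,0]
    - [0.1,0,-2.1,0]
    - [0.1,0,-2.3,0]
    - [0.1,0,-2.5,0]
    - [0.1,0,-2.6,0]
    - [0.1,0,-2.7,0]
    - [0.1,0,-2.7,0]

```text
time: 18.87
ee_pos: [0.5632, -0.2397, 0.0276]
eef_rot: [0.594, 0.385, -0.593, 0.384]
ft_force: [-0.4, 0.3, 0.7]
width: 0.0299
```

```bash

python3 - <<'E'
from bench import r
from m import *
s=r.read_state()
plan(s,-.1,-.002,.027,90.2)
c=r.calibration('wrist');im=r.camera('wrist')
cv2.imwrite('pics/w13.png',im[:,:,::-1]);wmeter(im,c)
im=r.camera('top');cv2.imwrite('pics/t13.png',im[:,:,::-1]);crop(im,150,105,180,150,4,'pics/c13.png')
E
```

```text
tool x [ 1.e-04  2.e-04 -1.e+00] jaw rel bay -89.82 bay pos [-141.1   -2.4] z 0.0276
shift cm [ 0.06 -0.03 -4.11] twist units -0.0 F [-0.4  0.3  0.7] w 0.02989630894207476 t 18.8667
wrist meter bay mm -69.6 -2.5 ang -0.68 size 119.2 70.2 ext x -128.9 -10.4 y -38.1 33.2
```

View pics/c13.png

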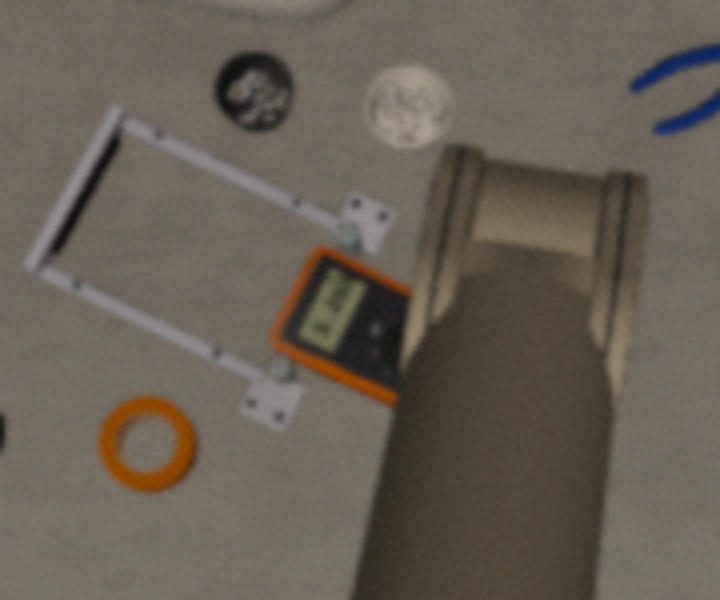

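The front end is between the posts with no contact force, so I'll continue.

Request:
drive_tool:
  motion:
    - [0,0,-0.2,0]
    - [0,0,-0.45,0]
    - [0,0,-0.7,0]
    - [0,0,-1,0]
    - [0,0,-1.3,0]
    - [0,0,-1.6,0]
    - [0,0,-1.9,0]
    - [0,0,-2.2,0]
    - [0,0,-2.5,0]
    - [0,0,-2.8,0]
    - [0,0,-3.1,0]
    - [0,0,-3.4,0]
    - [0,0,-3.7,0]
    - [0,0,-4.0,0]
    - [0,0,-4.3,0]
    - [0,0,-4.5,0]
    - [0,0,-4.7,0]
    - [0,0,-4.9,0]
    - [0,0,-5.0,0]
    - [0,0,-5.0,0]

```text
time: 20.63
ee_pos: [0.5837, -0.1941, 0.0276]
eef_rot: [0.594, 0.384, -0.593, 0.385]
ft_force: [-1.4, -3.5, 3.3]
width: 0.0301
```

```bash

python3 - <<'E'
from bench import r
from m import *
s=r.read_state()
plan(s,-.03,-.002,.027,90.2)
c=r.calibration('wrist');im=r.camera('wrist')
cv2.imwrite('pics/w14.png',im[:,:,::-1]);wmeter(im,c)
im=r.camera('top');crop(im,150,105,180,150,4,'pics/c14.png')
E
```

```text
tool x [ 3.e-04  1.e-04 -1.e+00] jaw rel bay -89.82 bay pos [-91.1  -2.3] z 0.0276
shift cm [ 0.06 -0.01 -6.11] twist units -0.0 F [-1.4 -3.5  3.3] w 0.030057882207393655 t 20.6333
wrist meter bay mm -19.6 -2.2 ang -0.62 size 119.1 70.4 ext x -78.9 39.6 y -38.0 33.5
```

View pics/w14.png

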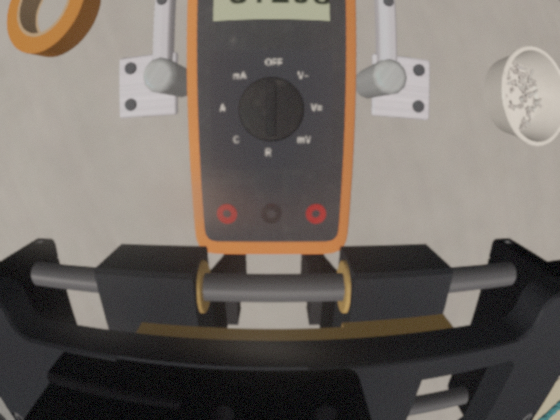

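View pics/c14.png

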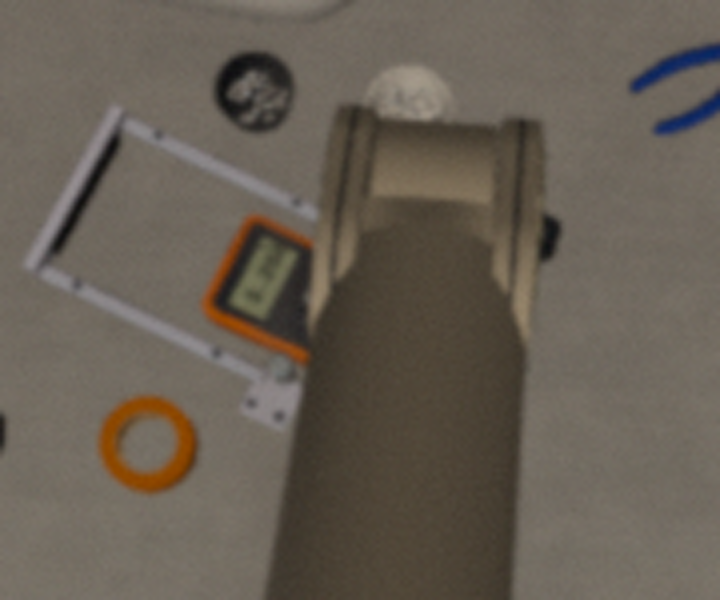

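Request:
drive_tool:
  motion:
    - [0,0,-0.2,0]
    - [0,0,-0.45,0]
    - [0,0,-0.7,0]
    - [0,0,-1,0]
    - [0,0,-1.3,0]
    - [0,0,-1.6,0]
    - [0,0,-1.9,0]
    - [0,0,-2.2,0]
    - [0,0,-2.5,0]
    - [0,0,-2.8,0]
    - [0,0,-3.1,0]
    - [0,0,-3.4,0]
    - [0,0,-3.7,0]
    - [0,0,-4.0,0]
    - [0,0,-4.3,0]
    - [0,0,-4.6,0]
    - [0,0,-4.9,0]
    - [0,0,-5.2,0]
    - [0,0,-5.4,0]
    - [0,0,-5.5,0]

```text
time: 22.4
ee_pos: [0.6061, -0.1435, 0.0275]
eef_rot: [0.593, 0.385, -0.593, 0.385]
ft_force: [-0.8, -2.0, 0.5]
width: 0.0299
```

```bash

python3 - <<'E'
from bench import r
from m import *
s=r.read_state()
plan(s,.0,-.002,.027,90.2)
c=r.calibration('wrist');im=r.camera('wrist')
cv2.imwrite('pics/w15.png',im[:,:,::-1]);wmeter(im,c)
im=r.camera('top');crop(im,150,105,180,150,4,'pics/c15.png')
E
```

```text
tool x [-0.e+00  3.e-04 -1.e+00] jaw rel bay -89.8 bay pos [-35.8  -1.9] z 0.0275
shift cm [ 0.05  0.02 -3.58] twist units 0.0 F [-0.8 -2.   0.5] w 0.029896804403857842 t 22.4
wrist meter bay mm 35.7 -1.9 ang -0.61 size 119.0 70.4 ext x -23.6 94.8 y -37.5 33.8
```

View pics/w15.png

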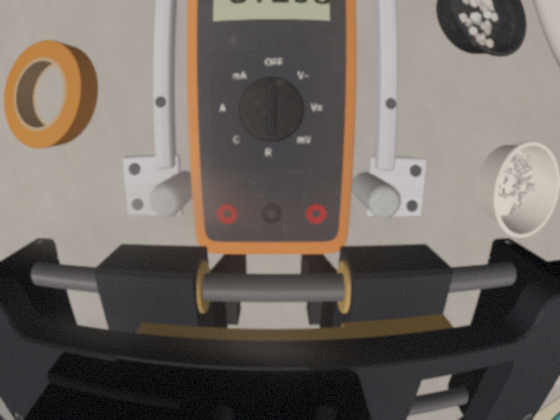

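View pics/c15.png

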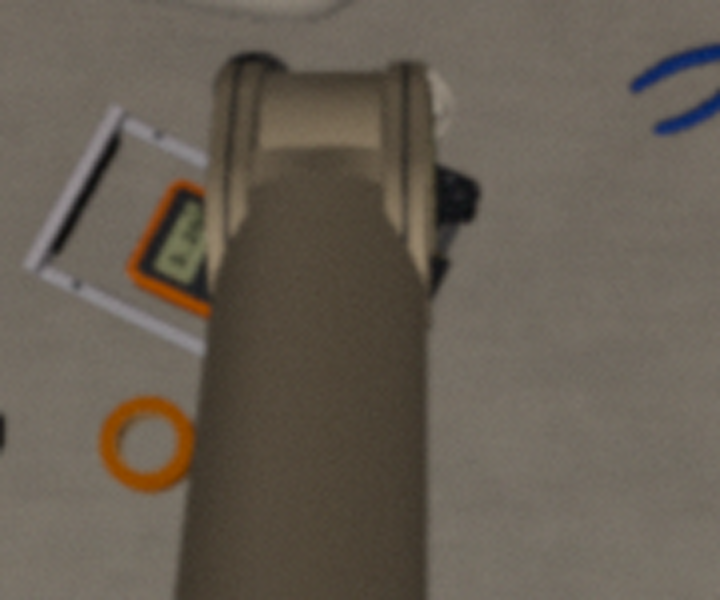

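Request:
drive_tool:
  motion:
    - [0,0,-0.2,0]
    - [0,0,-0.45,0]
    - [0,0,-0.7,0]
    - [0,0,-0.95,0]
    - [0,0,-1.2,0]
    - [0,0,-1.45,0]
    - [0,0,-1.7,0]
    - [0,0,-1.95,0]
    - [0,0,-2.2,0]
    - [0,0,-2.45,0]
    - [0,0,-2.7,0]
    - [0,0,-2.95,0]
    - [0,0,-3.2,0]
    - [0,0,-3.4,0]
    - [0,0,-3.6,0]
    - [0,0,-3.7,0]
    - [0,0,-3.8,0]
    - [0,0,-3.8,0]

```text
time: 24.0
ee_pos: [0.6216, -0.1092, 0.0275]
eef_rot: [0.593, 0.385, -0.593, 0.385]
ft_force: [-0.3, -0.0, -0.7]
width: 0.0299
```

```bash

python3 - <<'E'
from bench import r
from m import *
s=r.read_state()
plan(s,.014,-.002,.027,90.2)
c=r.calibration('wrist');im=r.camera('wrist')
cv2.imwrite('pics/w16.png',im[:,:,::-1]);wmeter(im,c)
im=r.camera('top');crop(im,150,105,180,150,4,'pics/c16.png')
E
```

```text
tool x [ 1.e-04  1.e-04 -1.e+00] jaw rel bay -89.81 bay pos [ 1.8 -1.9] z 0.0275
shift cm [ 0.05  0.01 -1.22] twist units -0.0 F [-0.3 -0.  -0.7] w 0.02991102304376599 t 24.0
wrist meter bay mm 73.3 -1.9 ang -0.71 size 119.2 70.3 ext x 14.0 132.5 y -37.6 33.8
```

View pics/w16.png

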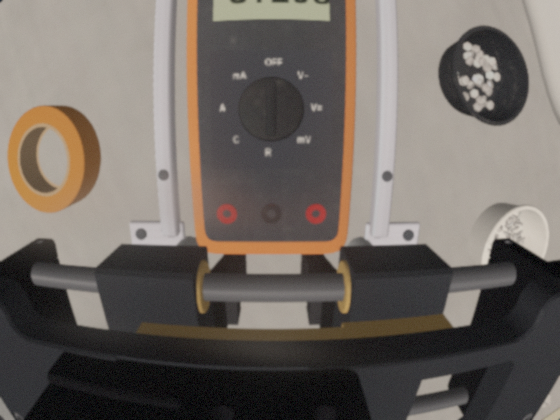

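View pics/c16.png

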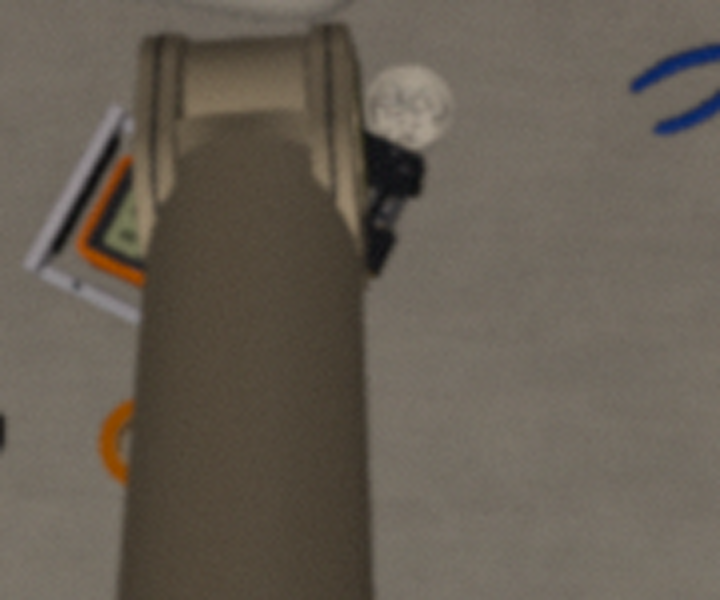

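Roughly 12 mm remain before the stop. I'll push slowly and check the force.

Request:
drive_tool:
  motion:
    - [0,0,-0.1,0]
    - [0,0,-0.2,0]
    - [0,0,-0.3,0]
    - [0,0,-0.4,0]
    - [0,0,-0.5,0]
    - [0,0,-0.6,0]
    - [0,0,-0.7,0]
    - [0,0,-0.78,0]
    - [0,0,-0.85,0]
    - [0,0,-0.9,0]
    - [0,0,-0.9,0]
    - [0,0,-0.9,0]

```text
time: 25.1
ee_pos: [0.6253, -0.1011, 0.0276]
eef_rot: [0.594, 0.384, -0.593, 0.384]
ft_force: [-0.2, -2.2, -0.4]
width: 0.0302
```

Request:
drive_tool:
  motion:
    - [0,0,-0.05,0]
    - [0,0,-0.1,0]
    - [0,0,-0.1,0]

```text
time: 25.35
ee_pos: [0.6256, -0.1003, 0.0276]
eef_rot: [0.593, 0.384, -0.593, 0.384]
ft_force: [-1.4, -2.1, 0.7]
width: 0.03
```

```bash

python3 - <<'E'
from bench import r
from m import *
s=r.read_state()
plan(s,.014,-.002,.027,90.2)
E
```

```text
tool x [ 1.e-04 -1.e-04 -1.e+00] jaw rel bay -89.83 bay pos [11.6 -1.9] z 0.0276
shift cm [ 0.06  0.01 -0.24] twist units -0.01 F [-1.4 -2.1  0.7] w 0.02996630277577089 t 25.35
```

Request:
drive_tool:
  motion:
    - [0,0,-0.05,0]
    - [0,0,-0.1,0]
    - [0,0,-0.1,0]

```text
time: 25.6
ee_pos: [0.6261, -0.0993, 0.0276]
eef_rot: [0.594, 0.384, -0.593, 0.384]
ft_force: [-0.1, -2.0, 1.0]
width: 0.03
```

Request:
drive_tool:
  motion:
    - [0,0,-0.05,0]
    - [0,0,-0.1,0]
    - [0,0,-0.1,0]

```text
time: 25.85
ee_pos: [0.6265, -0.0984, 0.0276]
eef_rot: [0.593, 0.384, -0.593, 0.385]
ft_force: [-0.5, -3.3, 0.0]
width: 0.0301
```

Request:
drive_tool:
  motion:
    - [0,0,-0.05,0]
    - [0,0,-0.1,0]
    - [0,0,-0.1,0]

```text
time: 26.1
ee_pos: [0.6266, -0.0982, 0.0276]
eef_rot: [-0.593, -0.384, 0.594, -0.384]
ft_force: [-2.8, -3.5, 2.4]
width: 0.0301
```

Request:
drive_tool:
  motion:
    - [0,0,-0.05,0]
    - [0,0,-0.1,0]
    - [0,0,-0.1,0]

```text
time: 26.35
ee_pos: [0.6267, -0.0981, 0.0276]
eef_rot: [-0.593, -0.384, 0.594, -0.384]
ft_force: [-4.8, -6.0, 3.9]
width: 0.0302
```

The TCP has stalled and the force is rising gently (~8 N), so the meter is at the stop. I'll back off straight, lift, and clear the view.

Request:
drive_tool:
  motion:
    - [0,0,0.3,0]
    - [0,0,0.8,0]
    - [0,0,1.8,0]
    - [0,0,3.3,0]
    - [0,0,5,0]
    - [0,0,6,0]
    - [-2,0,6,0]
    - [-5,0,6,0]
    - [-9,0,6,0]
    - [-12,0,8,0]
    - [-13,0,12,0]
    - [-13,0,16,0]
    - [-13,0,20,0]
    - [-13,0,24,0]
    - [-13,0,26,0]
    - [-13,0,26,0]
    - [-13,0,26,0]
    - [-13,0,26,0]

```text
time: 27.85
ee_pos: [0.5211, -0.3334, 0.1576]
eef_rot: [0.594, 0.385, -0.593, 0.384]
ft_force: [0.6, 0.5, -1.3]
width: 0.0299
```

```bash

python3 - <<'E'
from bench import r
from m import *
s=r.read_state()
plan(s,.014,-.002,.027,90.2)
c=r.calibration('wrist');im=r.camera('wrist');cv2.imwrite('pics/w17.png',im[:,:,::-1])
im=r.camera('top');cv2.imwrite('pics/t17.png',im[:,:,::-1]);crop(im,150,105,180,150,4,'pics/c17.png')
topedges(im,r.calibration('top'),(155,120,240,200),20,175)
E
```

```text
tool x [ 5.e-04  6.e-04 -1.e+00] jaw rel bay -89.81 bay pos [-243.8   -2.6] z 0.1576
shift cm [ 13.08   0.03 -25.77] twist units -0.0 F [ 0.6  0.5 -1.3] w 0.029927955451745553 t 27.85
x max 174.8 min 21.1
20 -26.1 37.2 5.5
26 -33.4 39.5 3.0
32 -35.9 39.4 1.7
38 -36.0 39.3 1.6
44 -36.1 39.2 1.5
50 -35.0 40.3 2.7
56 -35.1 40.2 2.6
62 -36.4 40.1 1.8
68 -35.3 40.0 2.4
74 -36.7 39.9 1.6
80 -35.5 39.8 2.2
86 -35.6 39.7 2.1
92 -35.7 39.7 2.0
98 -35.8 40.8 2.5
104 -35.9 40.7 2.4
110 -36.0 40.6 2.3
116 -36.1 40.6 2.2
122 -36.2 40.5 2.1
128 -36.4 40.4 2.0
134 -36.5 41.5 2.5
140 -36.6 41.4 2.4
146 -36.7 41.3 2.3
152 -36.8 41.2 2.2
158 -36.9 40.0 1.5
164 -38.3 38.6 0.2
170 -37.1 36.2 -0.4
```

View pics/t17.png

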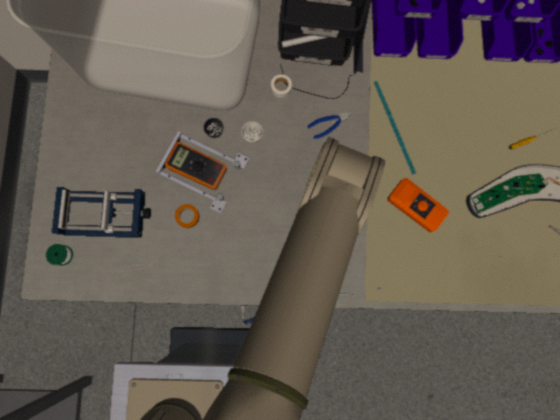

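View pics/c17.png

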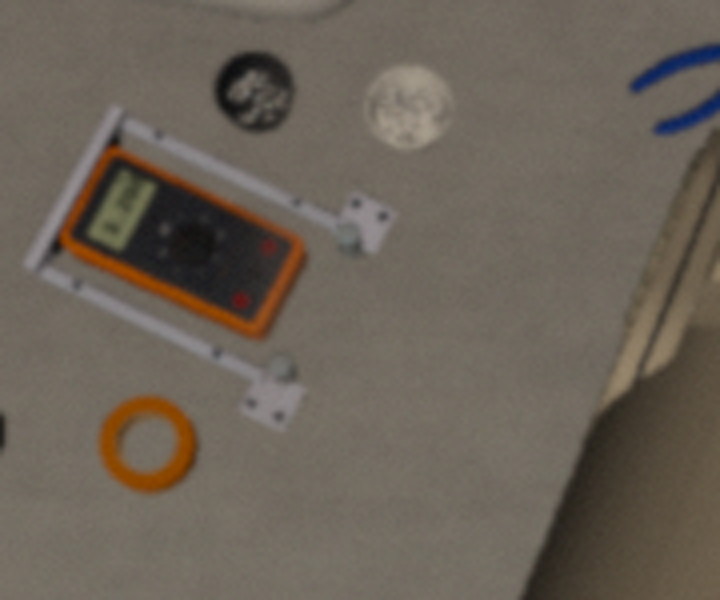

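The meter lies in the bay against the stop, at crop (185,240). Its trailing edge is about 21 mm behind the post line, and the cups and tape are at their original pixels. Handing in.

```bash
python3 - <<'E'
from bench import r
print(r.close_job())
E
```

```text
the job is handed in; nothing more can be done
None
```

The multimeter is parked in its bay, against the end stop. I handed the job in at about 28 s, of the 72 s allowed.

I only pushed it with the fingers, never pinching or lifting:
- **Lining up:** I squared it with a side push. A second, small side push followed, because both cameras showed it about 2.5 mm off the centre of the gap.
- **Pushing in:** I then pushed it lengthwise from behind, display end first. It went through the posts with no sign of contact. At the stop the arm stalled while the force rose to about 8–9 N.

The last top view showed the meter spanning about 21 to 175 mm behind the post line, so all of it is behind the posts. The hand was about 24 cm clear, with nearly zero force on it.

- **Bystanders:** The cups and tape roll were at their original pixels. The screwdriver was hidden by the arm in that last picture, and I never picked out the tweezers in any view. The fingers worked well away from where the screwdriver was seen.
- **Disagreement:** The top and wrist cameras differed by about 2 mm on where the posts are. I aligned the meter relative to the posts within single pictures, so this did not affect the fit.

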